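# Put the oil bottles back in the carrier

## Task

Take the two tall amber bottles out of the sloping rack and stand them upright in the two empty cells of the divided carrier, one to a cell, setting them down gently rather than dropping them. Leave the squat jar in the rack, and do not disturb anything else on the bench.

Things in the scene. Friction and masses are not known exactly. Their poses are not given: they have to be found in the camera images.
- bottle_a: Tall amber glass bottle, told by its height: body 40 mm in diameter and 52 mm high, a short shoulder up to 60 mm, then a black screw cap 26 mm in diameter from 60 to 92 mm; about 110 g. Origin: centre of its underside; z runs along the bottle to the cap. At the start it leans about 30 degrees towards the robot in a pocket of the sloping rack.
- bottle_b: The same as bottle_a, in another pocket of the rack.
- rack: Fixed sloping metal rack, 182 mm wide (its y), three pockets at y -59, 0, 59 mm, each 54 by 54 mm inside and 40 mm deep, leaning 0.52 rad towards its -x, so bottle caps point up and to -x. Origin: on the table, on the mid-line, 5 mm behind its front (-x) edge; it spans x -5 to 95 mm, rims up to 80 mm high. Which pocket holds what varies.
- crate: Fixed grey divided carrier, 123 (its x) by 182 (its y) by 45 mm high; 2 by 3 cells of 54 by 54 mm, 5 mm walls and floor, centres at x -29.5, 29.5 and y -59, 0, 59 mm. Origin: centre of its underside. Four cells are taken, two empty; which ones varies. Rack left and carrier right, or the other way round.
- pad_a: Thin cork disc (46 mm wide, 3 mm thick), fixed to the floor in the middle of one of the two empty cells of the carrier. Origin: centre of its underside, 5 mm above the table; x, y along the carrier's sides.
- pad_b: Thin cork disc (46 mm wide, 3 mm thick), fixed to the floor in the middle of one of the two empty cells of the carrier. Origin: centre of its underside, 5 mm above the table; x, y along the carrier's sides.
- rack_jar: Squat amber jar with a black lid as wide as itself, 42 mm in diameter, 62 mm high, leaning in the third pocket of the rack; it stays there. Origin: centre of its underside, z along the jar.
- crate_bottle: Tall bottle like bottle_a that already stands in a carrier cell. Origin: centre of its underside.
- crate_jar_a: Squat jar like rack_jar, standing in a carrier cell. Origin: centre of its underside.
- crate_jar_b: Another squat jar in a carrier cell. Origin: centre of its underside.
- crate_can: White plastic canister, 38 mm in diameter, 70 mm high, in a carrier cell. Origin: centre of its underside.
- dish: Clear covered dish, 76 mm wide, 16 mm high, bystander. Origin: centre of its underside.
- eyepiece: Black microscope eyepiece standing on end, 40 mm wide, 50 mm high, bystander. Origin: centre of its underside.
- slide_box: Blue slide box, 85 by 60 by 34 mm, bystander. Origin: centre of its underside.
- beaker: Glass beaker, 68 mm wide, 85 mm high, bystander. Origin: centre of its underside.

How it is judged (in metres and radians):
At the end, for the whole second after the job is handed in: One tall bottle stands on the cork disc in each of the two empty cells (within 13 mm of the disc's centre, its foot down on the disc (at most 8 mm above the disc's underside), within 0.1 rad of upright), at rest; every other thing is within 30 mm of where it started ((((horizontal distance between bottle_a and pad_a below 0.013 m and z of bottle_a in the frame of pad_a between -0.003 and 0.008 m and angle between bottle_a's own z axis and vertical below 0.1 rad) and (horizontal distance between bottle_b and pad_b below 0.013 m and z of bottle_b in the frame of pad_b between -0.003 and 0.008 m and angle between bottle_b's own z axis and vertical below 0.1 rad)) or ((horizontal distance between bottle_a and pad_b below 0.013 m and z of bottle_a in the frame of pad_b between -0.003 and 0.008 m and angle between bottle_a's own z axis and vertical below 0.1 rad) and (horizontal distance between bottle_b and pad_a below 0.013 m and z of bottle_b in the frame of pad_a between -0.003 and 0.008 m and angle between bottle_b's own z axis and vertical below 0.1 rad))) and linear speed of each of bottle_a, bottle_b below 0.02 m/s and angular speed of each of bottle_a, bottle_b below 0.2 rad/s and distance of each of crate_bottle, crate_jar_a, crate_jar_b, crate_can, rack_jar, dish, eyepiece, slide_box, beaker from where it was at the start of the episode below 0.03 m); the robot touches nothing.
It fails at once if a tall bottle falls freely (faster than 0.6 m/s out of the fingers, a drop of about 2 cm) ((linear speed of bottle_a above 0.6 m/s and contact force between the fingers and bottle_a below 0.05 N) or (linear speed of bottle_b above 0.6 m/s and contact force between the fingers and bottle_b below 0.05 N)).
It fails at once if the squat jar, something in the carrier or a bystander is moved more than 30 mm (distance of any of crate_bottle, crate_jar_a, crate_jar_b, crate_can, rack_jar, dish, eyepiece, slide_box, beaker from where it was at the start of the episode above 0.03 m).
It also fails if it takes over 51 s, if anything falls off the work surface, if the arm or the gripper's body presses on something with over 40 N, if the wrist force passes 120 N, or if a joint passes its speed limit or range.

## Robot

A 6-joint arm with a two-finger parallel gripper is mounted at the origin on the work surface. World frame = base frame: x ahead of the robot, y to its left, z up, the work surface at z = 0. Lengths are in m, angles in degrees, forces in N, time in s.
With the tool pointing down it reaches from about 0.4 to 0.825 m from the base axis. Payload 7 kg.
Tool frame: the origin (TCP) lies midway between the tips of the shut fingers; the grasp point (between the pads) lies 19 mm behind it; z points along the fingers, y is the line along which they close (so a half turn about z gives the same grasp; the last joint's range is limited). The gripper opens to 88 mm and grips with 3 to 60 N. Pads are 19 mm wide; open, the fingers measure 130 mm over their backs; the gripper's body (78 mm by 193 mm) begins 47 mm behind the grasp point.
Start: joints at [86.236, 20.546, 0.682, 0, -70.136, -16.507], TCP at [0.234, 0.633, 0.227] pointing down, gripper open.
Joint ranges: [-176.03, 176.03], [-82.01, 121.73], [-58.28, 71.71], [-173.87, 95.51], [-174.79, -0.11], [-173.66, 173.66]. Speed limits (degrees/s): [136.94, 136.94, 172.46, 180, 180, 180].

## Interface

Orientations are given as [roll, pitch, yaw] about the fixed x, y, z axes, in that order (R = Rz(yaw) Ry(pitch) Rx(roll)).
In Python, from plant import get_state, optics, order gives the robot as it stands. The module is installed in compiled form; this text tells all that it offers.
- The arm moves only by the tool send_rows, never from a script. Its argument "moves" is a list of rows, each an object with "slide": the shift along the tool's x, y, z as a fraction of full scale, a list of three; "turn": the turn about the tool's z as a fraction of full scale; "gripper": the opening, from 0 (shut) to 1 (fully open). A call has exactly 5 rows; each row is the pose to reach, as a shift and turn from the pose commanded when the call began, along the tool's axes at that moment; what a row does not reach only later rows make up. Full scale, the value 1, is 150 mm for a shift and 90 degrees for a turn. A row lasts 1/12 s, in which the tool goes at most 41.7 mm and 7.16 degrees, less where a joint would pass 70% of its speed; a pose out of reach is approached as far as the arm can. A call with a number of a shift or a turn outside -1 to 1 is refused whole. A call with a gripper value outside its range is refused whole. The fingers move at their own pace and stop on an object; "newtons" is the grip in N (left out, the last holds). Time passes only in rows, so rows that repeat a pose let the fingers close, or fill a call up. It gives the time, the measured TCP pose, the force, the opening and the grip force at its end, in the units of the state.
- get_state(): the state, without advancing time (a new reading comes with each control period).
- optics.capture(name): name is "scene" or "top" or "wrist"; returns a dict with "img" (420x560x3 uint8, red, green, blue), "intrinsics" (3x3 intrinsics, pixels), "origin" and "attitude" of the camera in the world. Camera axes: x right, y down, z forward; pixel columns grow to the right and rows downward; lengths in m; the calibration is good to about 2 mm. The wrist camera is an equidistant fisheye: a pixel r from the principal point sees the ray r / f radians off the axis. A picture is of the moment at which its call begins. There is no depth.
- order.close_job(): hands the job in; it is judged then, once.
Trained networks look in the newest picture that a camera, given by its name, has taken for a name from the list of things; names that differ only in an ending like _2 or _b are one class to them, and where a whole thing is asked for, a point or a joint stands for the part that bears it (a point fixed in the world has none). Each returns a list of dicts, best first, with "p" (0 to 1); they miss things now and then, are a little off and sometimes report something else, mostly with a low value. They report only what shows in the picture. A call takes as long as a camera call.
- optics.look_for(camera, name): "location" ([x, y, z] in m, in world coordinates, good to about 4 mm: the middle of the surface that is visible of it).
The state is a dict: "time_s": time; "joints": joint angles; "qd": joint speeds; "joint_torque": joint torques, N m; "tcp_pos": TCP position; "eef_rot": TCP orientation; "contact_force": force on the tool from outside, world axes, zero at the start; "moment": the same for the moment, N m; "gripper_width": finger opening in m; "gripper_force": force on a finger pad.
Only numpy, scipy, OpenCV 4.12 (cv2) and the standard library are available. Lean on these libraries where they do the work, as an engineer would, in place of code of your own. Each camera call takes 0.05 s, during which the arm holds its last target. There are 200 camera calls.

## Working session

There is one attempt and no reset: what is moved stays moved. The work goes in short steps, Python scripts to look and compute and a tool call to move; the robot and the scene stay as the last step left them, time stands still between calls to the robot, and variables do not carry over. Pictures are saved under pics/ and viewed, at most 10 in all, crops included, and the job is handed in when it is done.

Besides the shell and the picture viewer there is one more tool, called in YAML: its name, and indented under it one key for each argument. send_rows: Moves the arm, as the interface text tells. Shift numbers are shares of 150 mm and turn numbers shares of 90 degrees, none past 1 either way. Its arguments: {"type":"object","properties":{"moves":{"type":"array"},"newtons":{"type":"number"}},"required":["moves"]}

```bash
mkdir -p pics
cat > h.py <<'E'
import numpy as np, cv2
from plant import get_state, optics, order
E
python3 - <<'E'
from h import *
for c in ["scene","top"]:
    d=optics.capture(c); cv2.imwrite(f"pics/{c}0.png",d["img"][:,:,::-1])
    print(c,np.round(d["intrinsics"],1).tolist(),np.round(d["origin"],3),np.round(d["attitude"],3).tolist())
    for n in ["bottle_a","rack","crate","pad_a","rack_jar","crate_can","dish","eyepiece","slide_box","beaker"]:
        print(n,[(np.round(r["location"],3).tolist(),round(r["p"],2)) for r in optics.look_for(c,n)])
print(get_state())
E
```

```text
scene [[465.8, 0.0, 284.9], [0.0, 465.8, 199.2], [0.0, 0.0, 1.0]] [ 0.968 -0.4    1.119] [-149.246, 0.335, 38.294]
bottle_a [([0.531, 0.179, 0.08], 0.82), ([0.53, 0.238, 0.078], 0.74)]
rack [([0.576, 0.234, 0.042], 0.97)]
crate [([0.552, -0.234, 0.034], 0.61)]
pad_a [([0.567, -0.236, 0.01], 0.5), ([0.581, -0.179, 0.008], 0.49)]
rack_jar [([0.534, 0.296, 0.073], 0.55), ([0.568, -0.295, 0.068], 0.2)]
crate_can [([0.517, -0.231, 0.075], 0.52), ([0.696, -0.015, 0.035], 0.27)]
dish [([0.442, -0.007, 0.018], 0.62), ([0.529, 0.181, 0.078], 0.26)]
eyepiece [([0.572, -0.009, 0.048], 0.52)]
slide_box [([0.696, -0.016, 0.033], 0.56)]
beaker [([0.59, 0.472, 0.06], 0.61)]
top [[400.1, 0.0, 282.8], [0.0, 400.1, 203.4], [0.0, 0.0, 1.0]] [0.486 0.071 0.963] [-176.873, -0.089, -91.084]
bottle_a [([0.533, 0.184, 0.078], 0.78), ([0.532, 0.245, 0.082], 0.58)]
rack [([0.566, 0.241, 0.047], 0.66), ([0.562, -0.002, 0.055], 0.44)]
crate [([0.571, -0.234, 0.009], 0.74), ([0.544, -0.226, 0.042], 0.65), ([0.512, -0.218, 0.074], 0.47)]
pad_a [([0.572, -0.236, 0.009], 0.7), ([0.582, -0.18, 0.008], 0.56)]
rack_ja
[... 251 characters left out ...]
 0.051], 0.61)]
{'time_s': 1.1, 'joints': array([ 8.62378304e+01,  2.05455676e+01,  6.83633223e-01,  1.97957684e-03,
       -7.01354044e+01, -1.65075992e+01]), 'qd': array([ 0.08917032, -0.01172257, -0.00975198,  0.00047696,  0.01081309,
        0.0169937 ]), 'joint_torque': array([ 1.09428570e-04, -5.82405746e+01,  2.93305761e+01,  7.00230896e+00,
        1.24614200e-02, -2.91610320e-05]), 'tcp_pos': array([0.23386336, 0.63319454, 0.22658917]), 'eef_rot': array([-1.79996919e+02, -1.02891718e-03, -2.02690962e+01]), 'contact_force': array([-0.40220589, -0.62160809,  0.82293798]), 'moment': array([0.02147471, 0.0806527 , 0.01480036]), 'gripper_force': 0.0, 'gripper_width': 0.08772000456094749}
```

View pics/scene0.png

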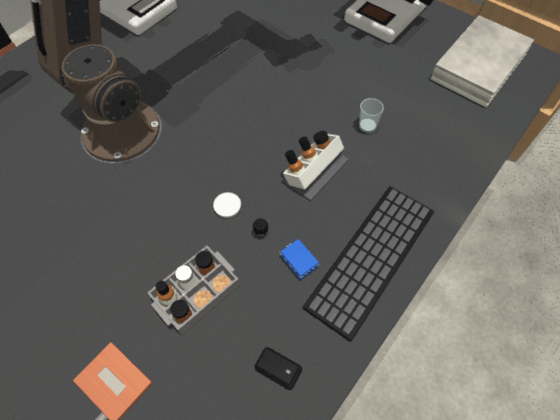

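View pics/top0.png

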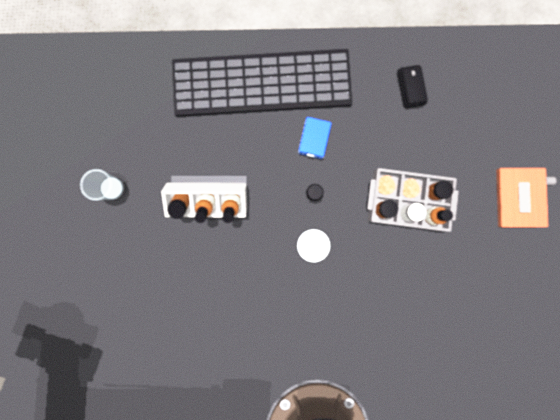

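```bash
cat >> h.py <<'E'
from scipy.spatial.transform import Rotation as Ro
def proj(d,P):
    R=Ro.from_euler("xyz",d["attitude"],degrees=True).as_matrix()
    c=(np.atleast_2d(P)-d["origin"])@R; k=d["intrinsics"]
    return np.c_[k[0,0]*c[:,0]/c[:,2]+k[0,2],k[1,1]*c[:,1]/c[:,2]+k[1,2]]
def T(P,x,y,yaw):
    a=np.radians(yaw); P=np.atleast_2d(P); c,s=np.cos(a),np.sin(a)
    return np.c_[x+c*P[:,0]-s*P[:,1],y+s*P[:,0]+c*P[:,1],P[:,2]]
E
python3 - <<'E'
from h import *
hx,hy=.0615,.091
C=T([[a*hx,b*hy,.045] for a in(-1,1) for b in(-1,1)],.543,-.234,-6)
Rk=T([[-.005,-.091,0],[-.005,.091,0],[.095,-.091,0],[.095,.091,0]],.53,.24,-1.5)
rows=[]
for c,boxes in [("top",[(150,156),(358,156)]),("scene",[(262,118),(138,244)])]:
    d=optics.capture(c); row=[]
    for (u,v),P in zip(boxes,[Rk,C]):
        im=cv2.resize(d["img"][v:v+84,u:u+112,::-1],(400,300),interpolation=cv2.INTER_CUBIC)
        for p in proj(d,P):
            q=((p-[u,v]+.5)*400/112).astype(int); cv2.circle(im,tuple(map(int,q)),3,(0,255,0),-1)
        for i in range(0,400,50): cv2.line(im,(i,0),(i,4),(255,255,0),1); cv2.line(im,(0,i),(4,i),(255,255,0),1)
        row.append(im)
    rows.append(np.hstack(row))
cv2.imwrite("pics/zoom.png",np.vstack(rows))
E
```

```text
(no output)
```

View pics/zoom.png

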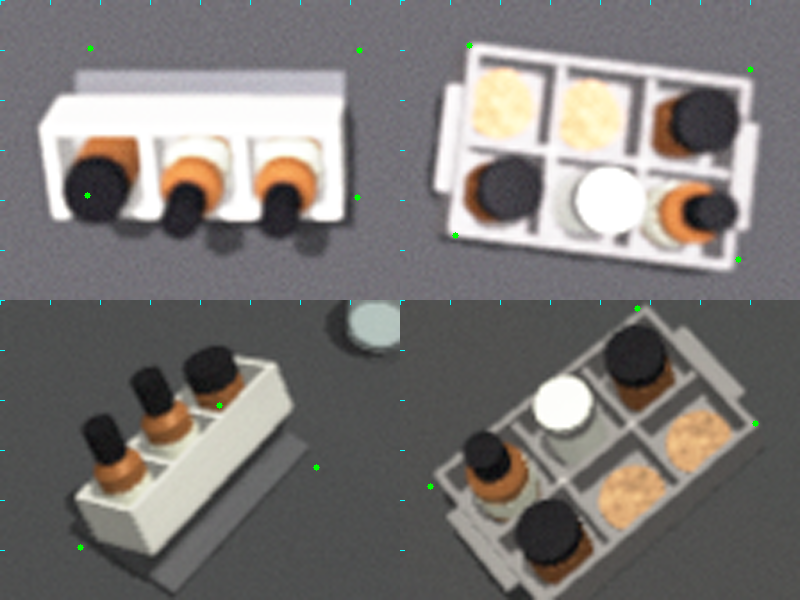

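Run:
```python
from h import *
from scipy.optimize import least_squares as LS
dt=optics.capture("top"); ds=optics.capture("scene"); k=.28
px=lambda l,o: np.array(l)*k-.36+np.array(o)
hx,hy=.0615,.091
L=np.array([[hx,hy,.045],[hx,-hy,.045],[-hx,hy,.045],[-hx,-hy,.045]])
ct=px([[69,44],[352,80],[48,236],[333,270]],(358,156))
cs=px([[357,127],[145,300],[245,7],[33,172]],(138,244))
for name,dd in [("both",[(dt,ct),(ds,cs)]),("top",[(dt,ct)]),("scene",[(ds,cs)])]:
    f=lambda q:np.concatenate([(proj(d,T(L,*q))-c).ravel() for d,c in dd])
    r=LS(f,[.543,-.234,-6]); print(name,r.x,np.abs(r.fun).max())
    print(" pads",T([[.0295,0,0],[.0295,.059,0]],*r.x)[:,:2])
for n,a,b in [("mid",(181,217),(150,83)),("right",(281,215),(102,130))]:
    A=px([a],(150,156)); B=px([b],(262,118))
    r=LS(lambda X:np.r_[(proj(dt,X)-A).ravel(),(proj(ds,X)-B).ravel()],[.53,.2,.1]); print(n,"captop",r.x,np.abs(r.fun).max())
```

```text
both [ 0.54031769 -0.23100224 -8.40670184] 1.9146558864533745
 pads [[ 0.56950072 -0.2353151 ]
 [ 0.57812644 -0.17694904]]
top [ 0.5395364  -0.2324008  -8.11217921] 0.5051877384516672
 pads [[ 0.56874122 -0.23656359]
 [ 0.57706681 -0.17815396]]
scene [ 0.54126767 -0.22958916 -8.78018247] 1.6183119208208154
 pads [[ 0.57042196 -0.23409215]
 [ 0.57942796 -0.17578356]]
mid captop [0.51004028 0.24919833 0.09796705] 0.9793142446952743
right captop [0.51018783 0.18826155 0.10256303] 1.1289967812217014
```

send_rows:
  moves:
    - {"slide": [0.186, 0.144, 0], "turn": 0, "gripper": 1}
    - {"slide": [0.372, 0.288, 0], "turn": 0, "gripper": 1}
    - {"slide": [0.558, 0.432, 0], "turn": 0, "gripper": 1}
    - {"slide": [0.744, 0.576, 0], "turn": 0, "gripper": 1}
    - {"slide": [0.93, 0.72, 0], "turn": 0, "gripper": 1}

```text
time_s: 1.72
tcp_pos: [0.3279, 0.4821, 0.2267]
eef_rot: [-180.0, -0.0, -20.2]
contact_force: [0.7, 0.1, 0.4]
gripper_width: 0.0876
gripper_force: 0.0
```

send_rows:
  moves:
    - {"slide": [0.186, 0.144, 0], "turn": 0, "gripper": 1}
    - {"slide": [0.372, 0.288, 0], "turn": 0, "gripper": 1}
    - {"slide": [0.558, 0.432, 0], "turn": 0, "gripper": 1}
    - {"slide": [0.744, 0.576, 0], "turn": 0, "gripper": 1}
    - {"slide": [0.93, 0.72, 0], "turn": 0, "gripper": 1}

```text
time_s: 2.13
tcp_pos: [0.4214, 0.3324, 0.2269]
eef_rot: [-180.0, -0.0, -20.3]
contact_force: [0.9, 0.0, 0.2]
gripper_width: 0.0873
gripper_force: 0.0
```

send_rows:
  moves:
    - {"slide": [0.186, 0.144, 0], "turn": -0.05, "gripper": 1}
    - {"slide": [0.372, 0.288, 0], "turn": -0.1, "gripper": 1}
    - {"slide": [0.558, 0.432, 0], "turn": -0.15, "gripper": 0.8}
    - {"slide": [0.744, 0.576, 0], "turn": -0.214, "gripper": 0.55}
    - {"slide": [0.93, 0.72, 0], "turn": -0.214, "gripper": 0.5}
  newtons: 8

```text
time_s: 2.55
tcp_pos: [0.5149, 0.1827, 0.227]
eef_rot: [-180.0, -0.0, -0.6]
contact_force: [0.5, 0.3, -0.2]
gripper_width: 0.0732
gripper_force: 0.0
```

Run:
```python
from h import *
d=optics.capture("wrist"); cv2.imwrite("pics/w1.png",d["img"][:,:,::-1])
print(d["intrinsics"].tolist(),d["origin"],d["attitude"])
for n in ["bottle_a","rack_jar","rack"]:
    print(n,[(np.round(r["location"],3).tolist(),round(r["p"],2)) for r in optics.look_for("wrist",n)])
# project expected cap tops (equidistant)
R=Ro.from_euler("xyz",d["attitude"],degrees=True).as_matrix();k=d["intrinsics"]
for P in ([.51,.188,.1],[.51,.249,.1]):
    c=R.T@(np.array(P)-d["origin"]); th=np.arctan2(np.hypot(*c[:2]),c[2]); print(k[:2,2]+k[0,0]*th*c[:2]/np.hypot(*c[:2]))
```

```text
[[325.19226210127806, 0.0, 282.6987030307482], [0.0, 325.19226210127806, 208.96673344102248], [0.0, 0.0, 1.0]] [0.58147864 0.18194163 0.38547964] [ 1.65431396e+02  3.34575114e-02 -9.06101197e+01]
bottle_a [([0.575, 0.233, 0.051], 0.75), ([0.531, 0.244, 0.08], 0.61)]
rack_jar [([0.537, 0.3, 0.075], 0.89)]
rack [([0.576, 0.235, 0.051], 0.67), ([0.557, -0.146, 0.028], 0.27)]
[277.03069571 206.12606326]
[210.87182393 206.84709992]
```

View pics/w1.png

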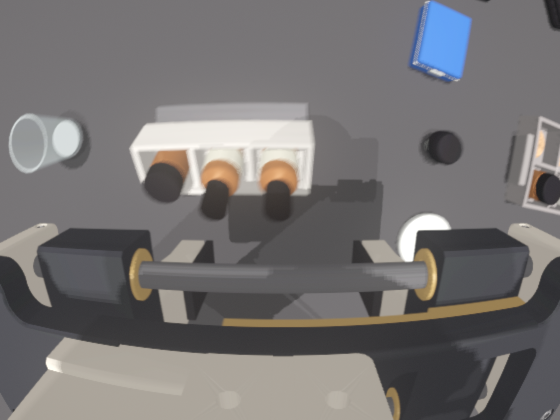

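send_rows:
  moves:
    - {"slide": [0, -0.027, 0.1], "turn": 0, "gripper": 0.45}
    - {"slide": [0, -0.027, 0.25], "turn": 0, "gripper": 0.45}
    - {"slide": [0, -0.027, 0.4], "turn": 0, "gripper": 0.45}
    - {"slide": [0, -0.027, 0.55], "turn": 0, "gripper": 0.45}
    - {"slide": [0, -0.027, 0.7], "turn": 0, "gripper": 0.45}
  newtons: 5

```text
time_s: 3.17
tcp_pos: [0.5138, 0.1895, 0.1209]
eef_rot: [-180.0, -0.0, -0.9]
contact_force: [-0.2, 0.3, -0.1]
gripper_width: 0.0399
gripper_force: 0.0
```

send_rows:
  moves:
    - {"slide": [0, 0, 0.08], "turn": 0, "gripper": 0.45}
    - {"slide": [0, 0, 0.16], "turn": 0, "gripper": 0.45}
    - {"slide": [0, 0, 0.24], "turn": 0, "gripper": 0.45}
    - {"slide": [0, 0, 0.32], "turn": 0, "gripper": 0.45}
    - {"slide": [0, 0, 0.32], "turn": 0, "gripper": 0.45}

```text
time_s: 3.58
tcp_pos: [0.5126, 0.1886, 0.0715]
eef_rot: [179.9, 0.2, -1.0]
contact_force: [-0.4, -0.0, -0.5]
gripper_width: 0.0395
gripper_force: 0.0
```

send_rows:
  moves:
    - {"slide": [0, 0, 0], "turn": 0, "gripper": 0.2}
    - {"slide": [0, 0, 0], "turn": 0, "gripper": 0.2}
    - {"slide": [0, 0, 0], "turn": 0, "gripper": 0.2}
    - {"slide": [0, 0, 0], "turn": 0, "gripper": 0.2}
    - {"slide": [0, 0, 0], "turn": 0, "gripper": 0.2}

```text
time_s: 4.0
tcp_pos: [0.5145, 0.1888, 0.0744]
eef_rot: [-179.9, -0.1, -1.0]
contact_force: [-1.9, 1.6, 2.3]
gripper_width: 0.0281
gripper_force: 4.8
```

send_rows:
  moves:
    - {"slide": [0, 0, -0.03], "turn": 0, "gripper": 0.1}
    - {"slide": [0, 0, -0.06], "turn": 0, "gripper": 0.1}
    - {"slide": [0, 0, -0.1], "turn": 0, "gripper": 0.1}
    - {"slide": [0, 0, -0.14], "turn": 0, "gripper": 0.1}
    - {"slide": [0, 0, -0.18], "turn": 0, "gripper": 0.1}

```text
time_s: 4.42
tcp_pos: [0.5144, 0.1882, 0.1014]
eef_rot: [-180.0, -0.0, -1.0]
contact_force: [-0.5, -0.5, -0.8]
gripper_width: 0.0258
gripper_force: 8.7
```

send_rows:
  moves:
    - {"slide": [0, 0, -0.05], "turn": 0, "gripper": 0.1}
    - {"slide": [0, 0, -0.1], "turn": 0, "gripper": 0.1}
    - {"slide": [0, 0, -0.15], "turn": 0, "gripper": 0.1}
    - {"slide": [0, 0, -0.2], "turn": 0, "gripper": 0.1}
    - {"slide": [0, 0, -0.25], "turn": 0, "gripper": 0.1}

```text
time_s: 4.83
tcp_pos: [0.5144, 0.1884, 0.1391]
eef_rot: [-180.0, -0.0, -1.0]
contact_force: [0.5, -0.3, -1.4]
gripper_width: 0.0258
gripper_force: 5.1
```

send_rows:
  moves:
    - {"slide": [0, 0, -0.1], "turn": 0, "gripper": 0.1}
    - {"slide": [0, 0, -0.22], "turn": 0, "gripper": 0.1}
    - {"slide": [0, 0, -0.36], "turn": 0, "gripper": 0.1}
    - {"slide": [0, 0, -0.5], "turn": 0, "gripper": 0.1}
    - {"slide": [0, 0, -0.6], "turn": 0, "gripper": 0.1}

```text
time_s: 5.25
tcp_pos: [0.5148, 0.1885, 0.2307]
eef_rot: [-179.9, -0.1, -1.0]
contact_force: [1.1, 0.3, -0.7]
gripper_width: 0.0259
gripper_force: 5.1
```

Run:
```python
from h import *
d=optics.capture("scene"); w=optics.capture("wrist")
a=cv2.resize(d["img"][60:210,220:370],(400,400),interpolation=cv2.INTER_CUBIC); b=cv2.resize(w["img"][130:370,160:400],(400,400))
cv2.imwrite("pics/l1.png",np.hstack([a,b])[:,:,::-1]); print(get_state()["tcp_pos"])
```

```text
[0.51573086 0.18906868 0.23162241]
```

View pics/l1.png

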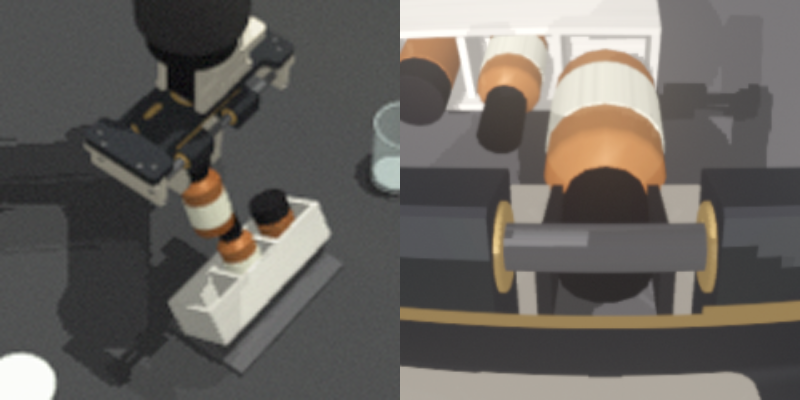

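send_rows:
  moves:
    - {"slide": [-0.03, 0.1, 0], "turn": 0, "gripper": 0.1}
    - {"slide": [-0.075, 0.25, 0], "turn": 0, "gripper": 0.1}
    - {"slide": [-0.127, 0.43, 0], "turn": 0, "gripper": 0.1}
    - {"slide": [-0.18, 0.61, 0], "turn": 0, "gripper": 0.1}
    - {"slide": [-0.24, 0.82, 0], "turn": 0, "gripper": 0.1}

```text
time_s: 5.77
tcp_pos: [0.475, 0.0647, 0.2272]
eef_rot: [180.0, 0.1, -1.0]
contact_force: [0.6, -0.4, -0.9]
gripper_width: 0.0258
gripper_force: 5.1
```

send_rows:
  moves:
    - {"slide": [-0.05, 0.18, 0], "turn": 0, "gripper": 0.1}
    - {"slide": [-0.1, 0.36, 0], "turn": 0, "gripper": 0.1}
    - {"slide": [-0.15, 0.54, 0], "turn": 0, "gripper": 0.1}
    - {"slide": [-0.2, 0.7, 0], "turn": 0, "gripper": 0.1}
    - {"slide": [-0.24, 0.83, 0], "turn": 0, "gripper": 0.1}

```text
time_s: 6.18
tcp_pos: [0.4362, -0.0598, 0.2274]
eef_rot: [180.0, 0.1, -1.0]
contact_force: [0.1, -0.6, -1.2]
gripper_width: 0.0256
gripper_force: 5.1
```

send_rows:
  moves:
    - {"slide": [-0.05, 0.18, 0], "turn": 0.02, "gripper": 0.1}
    - {"slide": [-0.1, 0.36, 0], "turn": 0.04, "gripper": 0.1}
    - {"slide": [-0.15, 0.54, 0], "turn": 0.06, "gripper": 0.1}
    - {"slide": [-0.2, 0.7, 0], "turn": 0.08, "gripper": 0.1}
    - {"slide": [-0.24, 0.82, 0], "turn": 0.08, "gripper": 0.1}

```text
time_s: 6.6
tcp_pos: [0.3979, -0.1819, 0.2274]
eef_rot: [180.0, 0.1, -8.4]
contact_force: [-0.5, 0.1, -1.3]
gripper_width: 0.0257
gripper_force: 5.1
```

```bash
cat >> h.py <<'E'
def wshot(name):
    d=optics.capture("scene"); w=optics.capture("wrist"); t=optics.capture("top")
    return d,w,t
E
python3 - <<'E'
from h import *
d,w,t=wshot(0); s=get_state(); print(s["tcp_pos"],s["eef_rot"],s["gripper_width"])
u,v=proj(d,s["tcp_pos"])[0].astype(int); print(u,v)
u=max(80,u);a=cv2.resize(d["img"][v-70:v+80,u-75:u+75],(400,400),interpolation=cv2.INTER_CUBIC); b=cv2.resize(w["img"][90:330,160:400],(400,400))
cv2.imwrite("pics/l2.png",np.hstack([a,b])[:,:,::-1])
E
```

```text
[ 0.39834662 -0.18131423  0.22733355] [-1.79999299e+02  8.07324451e-02 -8.36844826e+00] 0.025663315992762815
147 201
```

View pics/l2.png

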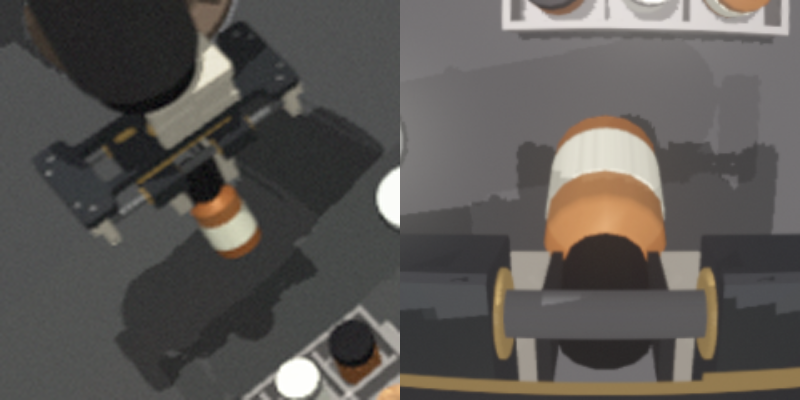

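send_rows:
  moves:
    - {"slide": [0, 0, 0.12], "turn": 0, "gripper": 0.1}
    - {"slide": [0, 0, 0.3], "turn": 0, "gripper": 0.1}
    - {"slide": [0, 0, 0.5], "turn": 0, "gripper": 0.1}
    - {"slide": [0, 0, 0.7], "turn": 0, "gripper": 0.1}
    - {"slide": [0, 0, 0.85], "turn": 0, "gripper": 0.1}

```text
time_s: 7.17
tcp_pos: [0.3985, -0.1796, 0.0983]
eef_rot: [-180.0, 0.1, -8.2]
contact_force: [-0.4, -0.3, -0.9]
gripper_width: 0.0258
gripper_force: 5.1
```

send_rows:
  moves:
    - {"slide": [0, 0, 0.06], "turn": 0, "gripper": 0.1}
    - {"slide": [0, 0, 0.13], "turn": 0, "gripper": 0.1}
    - {"slide": [0.05, 0, 0.13], "turn": 0, "gripper": 0.1}
    - {"slide": [0.1, 0, 0.13], "turn": 0, "gripper": 0.1}
    - {"slide": [0.15, 0, 0.13], "turn": 0, "gripper": 0.1}

```text
time_s: 7.58
tcp_pos: [0.424, -0.1835, 0.0822]
eef_rot: [180.0, -0.1, -8.2]
contact_force: [0.2, 0.6, -0.1]
gripper_width: 0.0257
gripper_force: 5.1
```

send_rows:
  moves:
    - {"slide": [0.05, 0, 0], "turn": 0, "gripper": 0.1}
    - {"slide": [0.1, 0, 0], "turn": 0, "gripper": 0.1}
    - {"slide": [0.15, 0, 0], "turn": 0, "gripper": 0.1}
    - {"slide": [0.2, 0, 0], "turn": 0, "gripper": 0.1}
    - {"slide": [0.25, 0, 0], "turn": 0, "gripper": 0.1}

```text
time_s: 8.0
tcp_pos: [0.4597, -0.189, 0.0811]
eef_rot: [180.0, 0.0, -8.2]
contact_force: [-1.3, -0.3, 0.1]
gripper_width: 0.0259
gripper_force: 5.0
```

send_rows:
  moves:
    - {"slide": [0.01, 0, 0], "turn": 0, "gripper": 0.1}
    - {"slide": [0.02, 0, 0], "turn": 0, "gripper": 0.1}
    - {"slide": [0.03, 0, 0], "turn": 0, "gripper": 0.1}
    - {"slide": [0.03, 0, 0], "turn": 0, "gripper": 0.1}
    - {"slide": [0.03, 0, 0], "turn": 0, "gripper": 0.1}

```text
time_s: 8.42
tcp_pos: [0.4634, -0.1895, 0.081]
eef_rot: [-180.0, 0.0, -8.2]
contact_force: [-0.7, 0.5, -1.1]
gripper_width: 0.0256
gripper_force: 5.0
```

Run:
```python
from h import *
d,w,t=wshot(0); s=get_state(); print(s["tcp_pos"],s["eef_rot"],s["gripper_width"])
u,v=proj(d,s["tcp_pos"])[0].astype(int); print(u,v)
u=max(80,u);a=cv2.resize(d["img"][v-70:v+80,u-75:u+75],(400,400),interpolation=cv2.INTER_CUBIC); b=cv2.resize(w["img"][90:330,160:400],(400,400))
cv2.imwrite("pics/l3.png",np.hstack([a,b])[:,:,::-1])
```

```text
[ 0.46346285 -0.18941381  0.08112621] [-1.79996945e+02 -7.69261292e-03 -8.21030786e+00] 0.025446310413125072
178 248
```

View pics/l3.png

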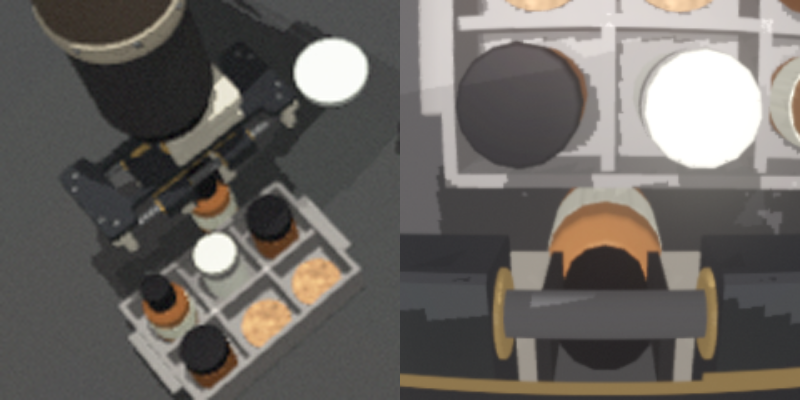

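send_rows:
  moves:
    - {"slide": [0, 0, -0.1], "turn": 0, "gripper": 0.1}
    - {"slide": [0, 0, -0.25], "turn": 0, "gripper": 0.1}
    - {"slide": [0, 0, -0.4], "turn": 0, "gripper": 0.1}
    - {"slide": [0, 0, -0.55], "turn": 0, "gripper": 0.1}
    - {"slide": [0, 0, -0.7], "turn": 0, "gripper": 0.1}

```text
time_s: 8.98
tcp_pos: [0.4635, -0.1894, 0.1873]
eef_rot: [-180.0, -0.0, -8.2]
contact_force: [-0.9, 0.1, -1.4]
gripper_width: 0.0259
gripper_force: 5.0
```

send_rows:
  moves:
    - {"slide": [0.08, -0.02, 0], "turn": 0, "gripper": 0.1}
    - {"slide": [0.25, -0.06, 0], "turn": 0, "gripper": 0.1}
    - {"slide": [0.42, -0.11, 0], "turn": 0, "gripper": 0.1}
    - {"slide": [0.59, -0.15, 0], "turn": 0, "gripper": 0.1}
    - {"slide": [0.743, -0.193, 0], "turn": 0, "gripper": 0.1}

```text
time_s: 9.4
tcp_pos: [0.5797, -0.1766, 0.1859]
eef_rot: [-180.0, -0.0, -8.2]
contact_force: [-0.1, -0.1, -1.7]
gripper_width: 0.0257
gripper_force: 5.0
```

Run:
```python
from h import *
d,w,t=wshot(0); s=get_state(); print(s["tcp_pos"],s["eef_rot"],s["gripper_width"],s["contact_force"])
for c in ["scene","wrist","top"]:
  for n in ["bottle_a","pad_a","crate_jar_a","crate_can"]: print(c,n,[(np.round(r["location"],3).tolist(),round(r["p"],2)) for r in optics.look_for(c,n) if r["p"]>.3])
u,v=proj(d,s["tcp_pos"])[0].astype(int); print(u,v)
u=max(80,u);a=cv2.resize(d["img"][v-50:v+100,u-75:u+75],(400,400),interpolation=cv2.INTER_CUBIC); b=cv2.resize(w["img"][90:330,160:400],(400,400))
cv2.imwrite("pics/l4.png",np.hstack([a,b])[:,:,::-1])
```

```text
[ 0.5791734  -0.17636241  0.18484805] [ 1.79993699e+02  5.98942488e-02 -8.18504089e+00] 0.0260120277576383 [-0.19903067  0.4157885  -0.41508187]
scene bottle_a [([0.595, -0.186, 0.169], 0.66), ([0.53, 0.238, 0.078], 0.54)]
scene pad_a [([0.566, -0.235, 0.008], 0.49), ([0.58, -0.181, 0.008], 0.46), ([0.513, -0.296, 0.066], 0.46)]
scene crate_jar_a [([0.567, -0.296, 0.066], 0.69), ([0.527, -0.189, 0.038], 0.47)]
scene crate_can [([0.524, -0.228, 0.048], 0.75)]
wrist bottle_a [([0.596, -0.176, 0.185], 0.84)]
wrist pad_a [([0.588, -0.18, 0.006], 0.96), ([0.57, -0.236, 0.007], 0.74)]
wrist crate_jar_a [([0.566, -0.287, 0.065], 0.58)]
wrist crate_can [([0.529, -0.219, 0.016], 0.62)]
top bottle_a [([0.534, 0.244, 0.082], 0.71), ([0.535, 0.301, 0.074], 0.36)]
top pad_a [([0.565, 0.224, 0.044], 0.66), ([0.565, -0.239, 0.006], 0.56)]
top crate_jar_a [([0.543, -0.283, 0.056], 0.58), ([0.561, 0.224, 0.042], 0.38)]
top crate_can [([0.512, -0.222, 0.075], 0.83)]
211 254
```

View pics/l4.png

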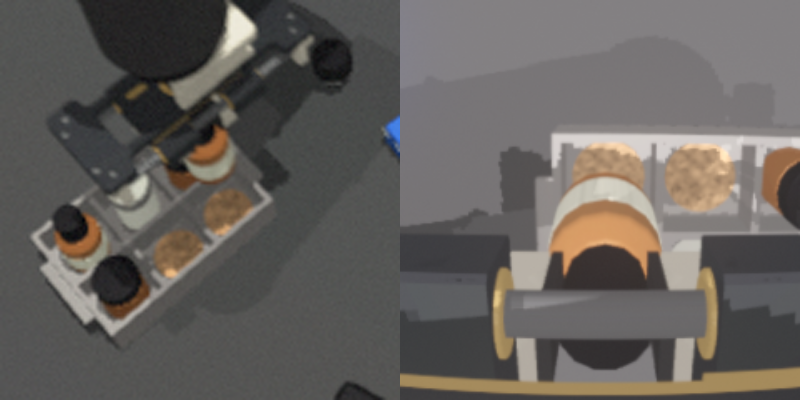

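send_rows:
  moves:
    - {"slide": [0, 0.015, 0.06], "turn": 0, "gripper": 0.1}
    - {"slide": [0, 0.015, 0.18], "turn": 0, "gripper": 0.1}
    - {"slide": [0, 0.015, 0.3], "turn": 0, "gripper": 0.1}
    - {"slide": [0, 0.015, 0.42], "turn": 0, "gripper": 0.1}
    - {"slide": [0, 0.015, 0.54], "turn": 0, "gripper": 0.1}

```text
time_s: 10.57
tcp_pos: [0.5774, -0.1791, 0.1036]
eef_rot: [-180.0, 0.0, -8.2]
contact_force: [0.1, 0.4, 0.3]
gripper_width: 0.0257
gripper_force: 5.0
```

send_rows:
  moves:
    - {"slide": [0, 0, 0.04], "turn": 0, "gripper": 0.1}
    - {"slide": [0, 0, 0.08], "turn": 0, "gripper": 0.1}
    - {"slide": [0, 0, 0.11], "turn": 0, "gripper": 0.1}
    - {"slide": [0, 0, 0.13], "turn": 0, "gripper": 0.1}
    - {"slide": [0, 0, 0.15], "turn": 0, "gripper": 0.1}

```text
time_s: 10.98
tcp_pos: [0.5782, -0.179, 0.083]
eef_rot: [-180.0, -0.1, -8.2]
contact_force: [0.0, -0.6, -1.5]
gripper_width: 0.0256
gripper_force: 5.0
```

send_rows:
  moves:
    - {"slide": [0, 0, 0.01], "turn": 0, "gripper": 0.1}
    - {"slide": [0, 0, 0.02], "turn": 0, "gripper": 0.1}
    - {"slide": [0, 0, 0.03], "turn": 0, "gripper": 0.1}
    - {"slide": [0, 0, 0.04], "turn": 0, "gripper": 0.1}
    - {"slide": [0, 0, 0.045], "turn": 0, "gripper": 0.1}

```text
time_s: 11.4
tcp_pos: [0.5777, -0.1789, 0.0758]
eef_rot: [-180.0, -0.0, -8.2]
contact_force: [0.6, 0.3, -1.4]
gripper_width: 0.0261
gripper_force: 5.0
```

send_rows:
  moves:
    - {"slide": [0, 0, 0.006], "turn": 0, "gripper": 0.1}
    - {"slide": [0, 0, 0.012], "turn": 0, "gripper": 0.1}
    - {"slide": [0, 0, 0.018], "turn": 0, "gripper": 0.1}
    - {"slide": [0, 0, 0.024], "turn": 0, "gripper": 0.1}
    - {"slide": [0, 0, 0.024], "turn": 0, "gripper": 0.1}

```text
time_s: 11.82
tcp_pos: [0.5776, -0.1789, 0.072]
eef_rot: [180.0, 0.0, -8.2]
contact_force: [0.2, -0.1, -1.1]
gripper_width: 0.0256
gripper_force: 5.0
```

send_rows:
  moves:
    - {"slide": [0, 0, 0.006], "turn": 0, "gripper": 0.1}
    - {"slide": [0, 0, 0.012], "turn": 0, "gripper": 0.1}
    - {"slide": [0, 0, 0.018], "turn": 0, "gripper": 0.1}
    - {"slide": [0, 0, 0.024], "turn": 0, "gripper": 0.1}
    - {"slide": [0, 0, 0.024], "turn": 0, "gripper": 0.1}

```text
time_s: 12.23
tcp_pos: [0.5792, -0.1792, 0.0698]
eef_rot: [180.0, -0.2, -8.2]
contact_force: [-0.0, -0.3, 4.7]
gripper_width: 0.026
gripper_force: 5.0
```

send_rows:
  moves:
    - {"slide": [0, 0, 0], "turn": 0, "gripper": 0.31}
    - {"slide": [0, 0, 0], "turn": 0, "gripper": 0.34}
    - {"slide": [0, 0, 0], "turn": 0, "gripper": 0.38}
    - {"slide": [0, 0, 0], "turn": 0, "gripper": 0.42}
    - {"slide": [0, 0, 0], "turn": 0, "gripper": 0.46}

```text
time_s: 12.65
tcp_pos: [0.5775, -0.1789, 0.0684]
eef_rot: [180.0, 0.0, -8.2]
contact_force: [-0.7, 0.0, 0.1]
gripper_width: 0.0381
gripper_force: 0.0
```

send_rows:
  moves:
    - {"slide": [0, 0, -0.05], "turn": 0, "gripper": 0.46}
    - {"slide": [0, 0, -0.15], "turn": 0, "gripper": 0.46}
    - {"slide": [0, 0, -0.3], "turn": 0, "gripper": 0.46}
    - {"slide": [0, 0, -0.5], "turn": 0, "gripper": 0.46}
    - {"slide": [0, 0, -0.75], "turn": 0, "gripper": 0.46}

```text
time_s: 13.07
tcp_pos: [0.5763, -0.1788, 0.181]
eef_rot: [180.0, 0.2, -8.2]
contact_force: [0.4, -0.2, -0.5]
gripper_width: 0.0403
gripper_force: 0.0
```

Run:
```python
from h import *
d,w,t=wshot(0); s=get_state(); print(s["tcp_pos"],s["eef_rot"],s["gripper_width"],s["contact_force"])
for c in ["scene","wrist"]:
  for n in ["bottle_a","pad_a"]: print(c,n,[(np.round(r["location"],3).tolist(),round(r["p"],2)) for r in optics.look_for(c,n) if r["p"]>.3])
u,v=190,270;a=cv2.resize(d["img"][v-75:v+75,u-75:u+75],(400,400),interpolation=cv2.INTER_CUBIC); b=cv2.resize(w["img"][90:330,160:400],(400,400))
cv2.imwrite("pics/l5.png",np.hstack([a,b])[:,:,::-1])
```

```text
[ 0.57979867 -0.17917126  0.18531205] [-179.97519641   -0.40654353   -8.18815474] 0.04030561175775137 [-0.73352146 -0.55615511 -0.17189804]
scene bottle_a [([0.53, 0.238, 0.077], 0.74), ([0.59, -0.185, 0.064], 0.62)]
scene pad_a [([0.567, -0.235, 0.007], 0.55)]
wrist bottle_a [([0.59, -0.179, 0.085], 0.66)]
wrist pad_a [([0.572, -0.236, 0.008], 0.67)]
```

View pics/l5.png

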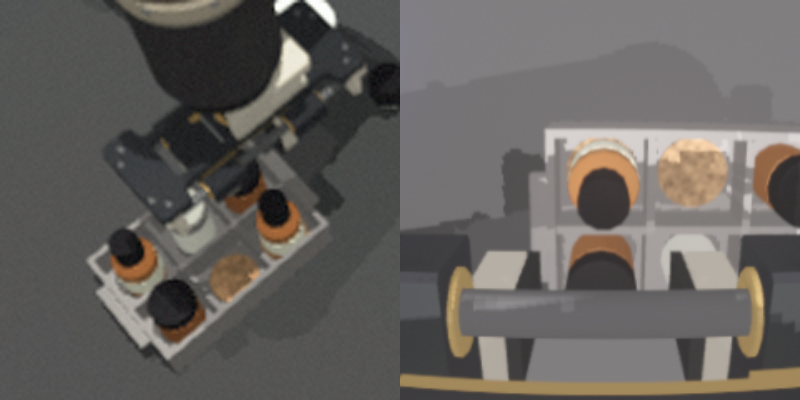

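send_rows:
  moves:
    - {"slide": [-0.056, -0.183, -0.04], "turn": -0.016, "gripper": 0.42}
    - {"slide": [-0.112, -0.366, -0.08], "turn": -0.032, "gripper": 0.42}
    - {"slide": [-0.168, -0.55, -0.12], "turn": -0.048, "gripper": 0.42}
    - {"slide": [-0.224, -0.733, -0.12], "turn": -0.064, "gripper": 0.42}
    - {"slide": [-0.28, -0.916, -0.12], "turn": -0.08, "gripper": 0.42}

```text
time_s: 13.83
tcp_pos: [0.555, -0.0359, 0.1983]
eef_rot: [180.0, 0.1, -1.0]
contact_force: [1.3, -0.3, -0.3]
gripper_width: 0.037
gripper_force: 0.0
```

send_rows:
  moves:
    - {"slide": [-0.033, -0.188, 0], "turn": 0, "gripper": 0.42}
    - {"slide": [-0.066, -0.376, 0], "turn": 0, "gripper": 0.42}
    - {"slide": [-0.098, -0.565, 0], "turn": 0, "gripper": 0.42}
    - {"slide": [-0.13, -0.754, 0], "turn": 0, "gripper": 0.42}
    - {"slide": [-0.163, -0.942, 0], "turn": 0, "gripper": 0.42}

```text
time_s: 14.25
tcp_pos: [0.5329, 0.1058, 0.198]
eef_rot: [179.9, 0.1, -1.0]
contact_force: [0.3, -1.5, 0.2]
gripper_width: 0.0368
gripper_force: 0.0
```

send_rows:
  moves:
    - {"slide": [-0.033, -0.188, 0], "turn": 0, "gripper": 0.42}
    - {"slide": [-0.066, -0.376, 0], "turn": 0, "gripper": 0.42}
    - {"slide": [-0.098, -0.565, 0], "turn": 0, "gripper": 0.42}
    - {"slide": [-0.13, -0.754, 0], "turn": 0, "gripper": 0.42}
    - {"slide": [-0.163, -0.942, 0], "turn": 0, "gripper": 0.42}

```text
time_s: 14.67
tcp_pos: [0.511, 0.2474, 0.1979]
eef_rot: [179.9, 0.1, -1.0]
contact_force: [0.1, -0.7, 0.5]
gripper_width: 0.0368
gripper_force: 0.0
```

Run:
```python
from h import *
import time
for i in range(2):
    w=optics.capture("wrist"); s=get_state(); print(s["tcp_pos"],s["eef_rot"],s["gripper_width"])
    for n in ["bottle_a","rack_jar"]: print(n,[(np.round(r["location"],3).tolist(),round(r["p"],2)) for r in optics.look_for("wrist",n) if r["p"]>.3])
```

```text
[0.51108299 0.25138272 0.19782702] [ 1.79970021e+02  4.57138682e-02 -9.13129061e-01] 0.03710461072541076
bottle_a [([0.529, 0.25, 0.082], 0.87)]
rack_jar [([0.538, 0.301, 0.077], 0.61)]
[0.51113425 0.24677287 0.19780245] [ 1.79896444e+02  1.08023472e-01 -9.20241544e-01] 0.036708889712455374
bottle_a [([0.531, 0.25, 0.082], 0.69)]
rack_jar [([0.539, 0.304, 0.076], 0.56)]
```

send_rows:
  moves:
    - {"slide": [0.013, 0, 0.1], "turn": 0, "gripper": 0.42}
    - {"slide": [0.013, 0, 0.23], "turn": 0, "gripper": 0.42}
    - {"slide": [0.013, 0, 0.36], "turn": 0, "gripper": 0.42}
    - {"slide": [0.013, 0, 0.48], "turn": 0, "gripper": 0.42}
    - {"slide": [0.013, 0, 0.58], "turn": 0, "gripper": 0.42}

```text
time_s: 15.38
tcp_pos: [0.5136, 0.2448, 0.1107]
eef_rot: [180.0, 0.1, -1.1]
contact_force: [0.2, -0.0, -0.0]
gripper_width: 0.0368
gripper_force: 0.0
```

send_rows:
  moves:
    - {"slide": [0, 0, 0.06], "turn": 0, "gripper": 0.42}
    - {"slide": [0, 0, 0.12], "turn": 0, "gripper": 0.42}
    - {"slide": [0, 0, 0.18], "turn": 0, "gripper": 0.42}
    - {"slide": [0, 0, 0.237], "turn": 0, "gripper": 0.42}
    - {"slide": [0, 0, 0.237], "turn": 0, "gripper": 0.42}

```text
time_s: 15.8
tcp_pos: [0.5132, 0.2458, 0.0751]
eef_rot: [179.9, 0.1, -1.0]
contact_force: [-0.3, -0.5, 0.1]
gripper_width: 0.0366
gripper_force: 0.0
```

send_rows:
  moves:
    - {"slide": [0, 0, 0], "turn": 0, "gripper": 0.3}
    - {"slide": [0, 0, 0], "turn": 0, "gripper": 0.2}
    - {"slide": [0, 0, 0], "turn": 0, "gripper": 0.1}
    - {"slide": [0, 0, 0], "turn": 0, "gripper": 0.1}
    - {"slide": [0, 0, 0], "turn": 0, "gripper": 0.1}

```text
time_s: 16.22
tcp_pos: [0.5141, 0.2468, 0.0771]
eef_rot: [-180.0, -0.1, -1.0]
contact_force: [0.8, 0.9, 0.8]
gripper_width: 0.0259
gripper_force: 5.0
```

send_rows:
  moves:
    - {"slide": [0, 0, -0.03], "turn": 0, "gripper": 0.1}
    - {"slide": [0, 0, -0.06], "turn": 0, "gripper": 0.1}
    - {"slide": [0, 0, -0.1], "turn": 0, "gripper": 0.1}
    - {"slide": [0, 0, -0.14], "turn": 0, "gripper": 0.1}
    - {"slide": [0, 0, -0.18], "turn": 0, "gripper": 0.1}

```text
time_s: 16.63
tcp_pos: [0.5138, 0.2465, 0.1044]
eef_rot: [-180.0, -0.0, -1.0]
contact_force: [0.0, 0.2, -2.2]
gripper_width: 0.0258
gripper_force: 5.0
```

send_rows:
  moves:
    - {"slide": [0, 0, -0.05], "turn": 0, "gripper": 0.1}
    - {"slide": [0, 0, -0.1], "turn": 0, "gripper": 0.1}
    - {"slide": [0, 0, -0.15], "turn": 0, "gripper": 0.1}
    - {"slide": [0, 0, -0.2], "turn": 0, "gripper": 0.1}
    - {"slide": [0, 0, -0.25], "turn": 0, "gripper": 0.1}

```text
time_s: 17.05
tcp_pos: [0.5139, 0.2465, 0.142]
eef_rot: [-180.0, -0.0, -1.0]
contact_force: [0.6, 0.1, -1.2]
gripper_width: 0.0253
gripper_force: 5.0
```

send_rows:
  moves:
    - {"slide": [0, 0, -0.1], "turn": 0, "gripper": 0.1}
    - {"slide": [0, 0, -0.22], "turn": 0, "gripper": 0.1}
    - {"slide": [0, 0, -0.36], "turn": 0, "gripper": 0.1}
    - {"slide": [0, 0, -0.5], "turn": 0, "gripper": 0.1}
    - {"slide": [0, 0, -0.6], "turn": 0, "gripper": 0.1}

```text
time_s: 17.47
tcp_pos: [0.5143, 0.2466, 0.2336]
eef_rot: [-179.9, -0.1, -1.0]
contact_force: [0.7, -0.4, -1.5]
gripper_width: 0.026
gripper_force: 5.0
```

send_rows:
  moves:
    - {"slide": [-0.03, 0.1, 0], "turn": 0, "gripper": 0.1}
    - {"slide": [-0.075, 0.28, 0], "turn": 0, "gripper": 0.1}
    - {"slide": [-0.127, 0.49, 0], "turn": 0, "gripper": 0.1}
    - {"slide": [-0.18, 0.72, 0], "turn": 0, "gripper": 0.1}
    - {"slide": [-0.24, 0.95, 0], "turn": 0, "gripper": 0.1}

```text
time_s: 17.88
tcp_pos: [0.4742, 0.103, 0.2308]
eef_rot: [180.0, 0.0, -1.0]
contact_force: [1.4, -0.3, -2.3]
gripper_width: 0.0256
gripper_force: 5.0
```

send_rows:
  moves:
    - {"slide": [-0.05, 0.2, 0], "turn": 0, "gripper": 0.1}
    - {"slide": [-0.1, 0.4, 0], "turn": 0, "gripper": 0.1}
    - {"slide": [-0.15, 0.6, 0], "turn": 0, "gripper": 0.1}
    - {"slide": [-0.2, 0.8, 0], "turn": 0, "gripper": 0.1}
    - {"slide": [-0.24, 0.96, 0], "turn": 0, "gripper": 0.1}

```text
time_s: 18.3
tcp_pos: [0.4351, -0.0408, 0.2311]
eef_rot: [-180.0, 0.0, -1.0]
contact_force: [-0.0, 0.3, -1.4]
gripper_width: 0.0257
gripper_force: 5.0
```

send_rows:
  moves:
    - {"slide": [-0.05, 0.2, 0], "turn": 0.02, "gripper": 0.1}
    - {"slide": [-0.1, 0.4, 0], "turn": 0.04, "gripper": 0.1}
    - {"slide": [-0.15, 0.6, 0], "turn": 0.06, "gripper": 0.1}
    - {"slide": [-0.2, 0.8, 0], "turn": 0.08, "gripper": 0.1}
    - {"slide": [-0.24, 0.95, 0], "turn": 0.08, "gripper": 0.1}

```text
time_s: 18.72
tcp_pos: [0.3967, -0.1825, 0.2311]
eef_rot: [-180.0, 0.0, -8.4]
contact_force: [0.4, 0.6, -0.5]
gripper_width: 0.0256
gripper_force: 5.0
```

send_rows:
  moves:
    - {"slide": [0, 0, 0.12], "turn": 0, "gripper": 0.1}
    - {"slide": [0, 0, 0.3], "turn": 0, "gripper": 0.1}
    - {"slide": [0, 0, 0.5], "turn": 0, "gripper": 0.1}
    - {"slide": [0, 0, 0.7], "turn": 0, "gripper": 0.1}
    - {"slide": [0, 0, 0.87], "turn": 0, "gripper": 0.1}

```text
time_s: 19.13
tcp_pos: [0.3969, -0.1808, 0.0991]
eef_rot: [-180.0, 0.0, -8.3]
contact_force: [0.2, 0.5, -1.6]
gripper_width: 0.0258
gripper_force: 5.0
```

send_rows:
  moves:
    - {"slide": [0, 0, 0.06], "turn": 0, "gripper": 0.1}
    - {"slide": [0, 0, 0.13], "turn": 0, "gripper": 0.1}
    - {"slide": [0.05, 0, 0.13], "turn": 0, "gripper": 0.1}
    - {"slide": [0.1, 0, 0.13], "turn": 0, "gripper": 0.1}
    - {"slide": [0.15, 0, 0.13], "turn": 0, "gripper": 0.1}

```text
time_s: 19.55
tcp_pos: [0.4224, -0.1841, 0.0824]
eef_rot: [180.0, -0.1, -8.2]
contact_force: [-0.4, -0.5, -1.5]
gripper_width: 0.0259
gripper_force: 5.0
```

send_rows:
  moves:
    - {"slide": [0.05, 0, 0], "turn": 0, "gripper": 0.1}
    - {"slide": [0.1, 0, 0], "turn": 0, "gripper": 0.1}
    - {"slide": [0.15, 0, 0], "turn": 0, "gripper": 0.1}
    - {"slide": [0.2, 0, 0], "turn": 0, "gripper": 0.1}
    - {"slide": [0.25, 0, 0], "turn": 0, "gripper": 0.1}

```text
time_s: 19.97
tcp_pos: [0.4583, -0.1893, 0.0811]
eef_rot: [-180.0, 0.0, -8.2]
contact_force: [-1.4, 0.2, -1.2]
gripper_width: 0.0257
gripper_force: 5.0
```

send_rows:
  moves:
    - {"slide": [0.015, 0, 0], "turn": 0, "gripper": 0.1}
    - {"slide": [0.03, 0, 0], "turn": 0, "gripper": 0.1}
    - {"slide": [0.043, 0, 0], "turn": 0, "gripper": 0.1}
    - {"slide": [0.043, 0, 0], "turn": 0, "gripper": 0.1}
    - {"slide": [0.043, 0, 0], "turn": 0, "gripper": 0.1}

```text
time_s: 20.38
tcp_pos: [0.4639, -0.1901, 0.081]
eef_rot: [-180.0, 0.0, -8.2]
contact_force: [-0.3, -0.8, -1.3]
gripper_width: 0.0259
gripper_force: 5.0
```

send_rows:
  moves:
    - {"slide": [0, 0, -0.1], "turn": 0, "gripper": 0.1}
    - {"slide": [0, 0, -0.25], "turn": 0, "gripper": 0.1}
    - {"slide": [0, 0, -0.4], "turn": 0, "gripper": 0.1}
    - {"slide": [0, 0, -0.55], "turn": 0, "gripper": 0.1}
    - {"slide": [0, 0, -0.7], "turn": 0, "gripper": 0.1}

```text
time_s: 20.8
tcp_pos: [0.4638, -0.19, 0.1873]
eef_rot: [-180.0, -0.0, -8.2]
contact_force: [1.2, 0.2, -1.8]
gripper_width: 0.0259
gripper_force: 5.0
```

send_rows:
  moves:
    - {"slide": [0.08, 0.02, 0], "turn": 0, "gripper": 0.1}
    - {"slide": [0.25, 0.07, 0], "turn": 0, "gripper": 0.1}
    - {"slide": [0.42, 0.12, 0], "turn": 0, "gripper": 0.1}
    - {"slide": [0.59, 0.16, 0], "turn": 0, "gripper": 0.1}
    - {"slide": [0.741, 0.204, 0], "turn": 0, "gripper": 0.1}

```text
time_s: 21.22
tcp_pos: [0.5711, -0.2368, 0.1856]
eef_rot: [-180.0, -0.0, -8.2]
contact_force: [0.3, 0.6, -1.9]
gripper_width: 0.026
gripper_force: 5.0
```

Run:
```python
from h import *
w=optics.capture("wrist"); b=cv2.imread("pics/l4.png")[:,400:,::-1]
a=cv2.resize(w["img"][90:330,160:400],(400,400))
s=get_state(); print(s["tcp_pos"],s["contact_force"])
print([(np.round(r["location"],3).tolist(),round(r["p"],2)) for r in optics.look_for("wrist","bottle_a") if r["p"]>.3])
def rows(i): # bottle column profile at u=605-400: white label rows
    c=i[:,195:215].mean(1).astype(int); return [tuple(c[r]) for r in range(140,280,12)]
print(rows(a)); print(rows(b))
```

```text
[ 0.5744094  -0.23829723  0.18499517] [ 7.61709681 -3.84557639  1.67501881]
[([0.584, -0.236, 0.184], 0.79), ([0.576, -0.236, 0.008], 0.63), ([0.585, -0.184, 0.071], 0.6), ([0.564, -0.014, 0.045], 0.41)]
[(np.int64(242), np.int64(207), np.int64(167)), (np.int64(174), np.int64(142), np.int64(112)), (np.int64(189), np.int64(156), np.int64(123)), (np.int64(173), np.int64(141), np.int64(111)), (np.int64(200), np.int64(196), np.int64(183)), (np.int64(201), np.int64(197), np.int64(184)), (np.int64(166), np.int64(121), np.int64(83)), (np.int64(213), np.int64(154), np.int64(102)), (np.int64(215), np.int64(156), np.int64(102)), (np.int64(61), np.int64(52), np.int64(49)), (np.int64(59), np.int64(50), np.int64(48)), (np.int64(56), np.int64(49), np.int64(47))]
[(np.int64(217), np.int64(210), np.int64(207)), (np.int64(174), np.int64(143), np.int64(112)), (np.int64(171), np.int64(139), np.int64(109)), (np.int64(170), np.int64(135), np.int64(107)), (np.int64(212), np.int64(208), np.int64(196)), (np.int64(186), np.int64(162), np.int64(139)), (np.int64(178), np.int64(128), np.int64(87)), (np.int64(215), np.int64(156), np.int64(102)), (np.int64(216), np.int64(157), np.int64(103)), (np.int64(64), np.int64(53), np.int64(51)), (np.int64(58), np.int64(50), np.int64(49)), (np.int64(56), np.int64(49), np.int64(48))]
```

send_rows:
  moves:
    - {"slide": [0, 0, 0.04], "turn": 0, "gripper": 0.1}
    - {"slide": [0, 0, 0.12], "turn": 0, "gripper": 0.1}
    - {"slide": [0, 0, 0.2], "turn": 0, "gripper": 0.1}
    - {"slide": [0, 0, 0.28], "turn": 0, "gripper": 0.1}
    - {"slide": [0, 0, 0.36], "turn": 0, "gripper": 0.1}

```text
time_s: 21.73
tcp_pos: [0.5686, -0.2358, 0.1311]
eef_rot: [-180.0, 0.0, -8.2]
contact_force: [0.8, 0.5, -1.7]
gripper_width: 0.0259
gripper_force: 5.0
```

send_rows:
  moves:
    - {"slide": [0, 0, 0.06], "turn": 0, "gripper": 0.1}
    - {"slide": [0, 0, 0.12], "turn": 0, "gripper": 0.1}
    - {"slide": [0, 0, 0.18], "turn": 0, "gripper": 0.1}
    - {"slide": [0, 0, 0.24], "turn": 0, "gripper": 0.1}
    - {"slide": [0, 0, 0.28], "turn": 0, "gripper": 0.1}

```text
time_s: 22.15
tcp_pos: [0.5693, -0.2361, 0.0889]
eef_rot: [-180.0, 0.0, -8.2]
contact_force: [0.1, 0.8, -1.3]
gripper_width: 0.026
gripper_force: 5.0
```

send_rows:
  moves:
    - {"slide": [0, 0, 0.015], "turn": 0, "gripper": 0.1}
    - {"slide": [0, 0, 0.03], "turn": 0, "gripper": 0.1}
    - {"slide": [0, 0, 0.045], "turn": 0, "gripper": 0.1}
    - {"slide": [0, 0, 0.06], "turn": 0, "gripper": 0.1}
    - {"slide": [0, 0, 0.075], "turn": 0, "gripper": 0.1}

```text
time_s: 22.57
tcp_pos: [0.5699, -0.2363, 0.079]
eef_rot: [-180.0, -0.0, -8.2]
contact_force: [0.6, -0.5, -1.4]
gripper_width: 0.0259
gripper_force: 5.0
```

send_rows:
  moves:
    - {"slide": [0, 0, 0.007], "turn": 0, "gripper": 0.1}
    - {"slide": [0, 0, 0.014], "turn": 0, "gripper": 0.1}
    - {"slide": [0, 0, 0.02], "turn": 0, "gripper": 0.1}
    - {"slide": [0, 0, 0.02], "turn": 0, "gripper": 0.1}
    - {"slide": [0, 0, 0.02], "turn": 0, "gripper": 0.1}

```text
time_s: 22.98
tcp_pos: [0.5697, -0.2363, 0.0758]
eef_rot: [180.0, 0.0, -8.2]
contact_force: [0.1, -0.2, -1.4]
gripper_width: 0.0259
gripper_force: 5.0
```

send_rows:
  moves:
    - {"slide": [0, 0, 0.006], "turn": 0, "gripper": 0.1}
    - {"slide": [0, 0, 0.012], "turn": 0, "gripper": 0.1}
    - {"slide": [0, 0, 0.016], "turn": 0, "gripper": 0.1}
    - {"slide": [0, 0, 0.016], "turn": 0, "gripper": 0.1}
    - {"slide": [0, 0, 0.016], "turn": 0, "gripper": 0.1}

```text
time_s: 23.4
tcp_pos: [0.5696, -0.2363, 0.0734]
eef_rot: [180.0, 0.0, -8.2]
contact_force: [1.0, -0.8, -1.0]
gripper_width: 0.0258
gripper_force: 5.0
```

send_rows:
  moves:
    - {"slide": [0, 0, 0.005], "turn": 0, "gripper": 0.1}
    - {"slide": [0, 0, 0.01], "turn": 0, "gripper": 0.1}
    - {"slide": [0, 0, 0.016], "turn": 0, "gripper": 0.1}
    - {"slide": [0, 0, 0.016], "turn": 0, "gripper": 0.1}
    - {"slide": [0, 0, 0.016], "turn": 0, "gripper": 0.1}

```text
time_s: 23.82
tcp_pos: [0.5711, -0.2366, 0.0722]
eef_rot: [180.0, -0.2, -8.2]
contact_force: [1.2, 1.0, 6.0]
gripper_width: 0.0259
gripper_force: 5.0
```

Contact. Release with a narrow opening (the jar and the first bottle are near the fingers), then retreat.

send_rows:
  moves:
    - {"slide": [0, 0, 0], "turn": 0, "gripper": 0.31}
    - {"slide": [0, 0, 0], "turn": 0, "gripper": 0.34}
    - {"slide": [0, 0, 0], "turn": 0, "gripper": 0.37}
    - {"slide": [0, 0, 0], "turn": 0, "gripper": 0.4}
    - {"slide": [0, 0, 0], "turn": 0, "gripper": 0.4}

```text
time_s: 24.23
tcp_pos: [0.5693, -0.2362, 0.0707]
eef_rot: [-180.0, 0.0, -8.2]
contact_force: [0.4, -0.9, 0.7]
gripper_width: 0.0347
gripper_force: 0.0
```

send_rows:
  moves:
    - {"slide": [0, 0, -0.05], "turn": 0, "gripper": 0.4}
    - {"slide": [0, 0, -0.15], "turn": 0, "gripper": 0.4}
    - {"slide": [0, 0, -0.3], "turn": 0, "gripper": 0.4}
    - {"slide": [0, 0, -0.5], "turn": 0, "gripper": 0.4}
    - {"slide": [0, 0, -0.75], "turn": 0, "gripper": 0.4}

```text
time_s: 24.65
tcp_pos: [0.5683, -0.2359, 0.1833]
eef_rot: [-180.0, 0.2, -8.2]
contact_force: [1.4, 0.3, -0.0]
gripper_width: 0.0347
gripper_force: 0.0
```

send_rows:
  moves:
    - {"slide": [-0.2, 0, -0.1], "turn": 0, "gripper": 0.4}
    - {"slide": [-0.4, 0, -0.2], "turn": 0, "gripper": 0.4}
    - {"slide": [-0.6, 0, -0.3], "turn": 0, "gripper": 0.4}
    - {"slide": [-0.7, 0, -0.4], "turn": 0, "gripper": 0.4}
    - {"slide": [-0.7, 0, -0.4], "turn": 0, "gripper": 0.4}

```text
time_s: 25.07
tcp_pos: [0.4643, -0.2214, 0.248]
eef_rot: [180.0, -0.3, -8.2]
contact_force: [0.5, 0.5, 0.7]
gripper_width: 0.0351
gripper_force: 0.0
```

Run:
```python
from h import *
d,w,t=wshot(0); s=get_state(); print(s["tcp_pos"],s["gripper_width"],s["contact_force"])
for c in ["scene","wrist","top"]:
  for n in ["bottle_a","pad_a","rack_jar"]: print(c,n,[(np.round(r["location"],3).tolist(),round(r["p"],2)) for r in optics.look_for(c,n) if r["p"]>.3])
a=cv2.resize(d["img"][100:340,130:370],(400,400),interpolation=cv2.INTER_CUBIC); b=cv2.resize(w["img"][30:270,160:400],(400,400))
cv2.imwrite("pics/l6.png",np.hstack([a,b])[:,:,::-1])
```

```text
[ 0.46593644 -0.22122836  0.24401397] 0.035026274028441474 [ 0.95963796  0.2666166  -0.94881413]
scene bottle_a [([0.58, -0.241, 0.068], 0.86), ([0.592, -0.187, 0.063], 0.77)]
scene pad_a [([0.589, 0.472, 0.061], 0.74)]
scene rack_jar [([0.536, 0.298, 0.072], 0.74)]
wrist bottle_a [([0.576, -0.183, 0.078], 0.87), ([0.566, -0.235, 0.097], 0.6)]
wrist pad_a [([0.555, -0.231, 0.007], 0.68), ([0.561, -0.18, 0.01], 0.56)]
wrist rack_jar []
top bottle_a [([0.59, -0.177, 0.088], 0.43)]
top pad_a []
top rack_jar [([0.533, 0.301, 0.074], 0.98)]
```

View pics/l6.png

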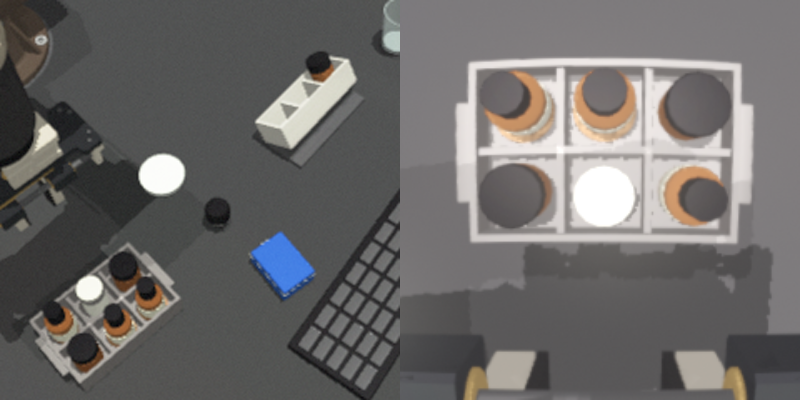

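The picture shows both bottles upright in the far cells, in the wrist view at about (515,103) and (604,103). All the other things are where they were, and the gripper is clear, so I'll hand in the job.

```bash
python3 -c "
from plant import order
print(order.close_job())"
```

```text
the job is handed in; nothing more can be done
None
```

I stood both tall bottles upright on the cork discs in the two empty carrier cells, left the squat jar in the rack, and handed the job in at about 25 s of the 51 s allowed; the hand-in gave no verdict, but the last pictures show nothing else moved.

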